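# Assemble a hinge articulator: set on the upper half and push in the hinge pin

## Robot

A 6-joint arm with a two-finger parallel gripper is mounted at the origin on a cart in front of the work surface, level with it; the furniture and walls round the work are solid. World frame = base frame: x ahead of the robot, y to its left, z up, the work surface at z = 0. Lengths are in m, angles in rad, forces in N, time in s.
With the tool pointing down it reaches from about 0.35 to 0.775 m from the base axis. Payload 7.3 kg.
Tool frame: the origin (TCP) lies on the centre line of the jaws, within the pads' length; the fingertips stand 17 mm ahead of it and the grasp point (between the pads) lies 2 mm behind it (robot.tip_extent is the distance from the TCP to the fingertips, in m); z points along the fingers, y is the line along which they close (so a half turn about z gives the same grasp; the last joint's range is limited). The gripper opens to 92 mm and grips with 3 to 60 N. Pads are 19 mm wide; open, the fingers measure 130 mm over their backs; the gripper's body (75 mm by 190 mm) begins 47 mm behind the grasp point.
Start: joints at [1.011, 0.342, 1.524, -0, 1.275, -0.146], TCP at [0.211, 0.481, 0.244] pointing down, gripper open.
Joint ranges: [-2.53, 2.53], [-0.77, 2.02], [0.04, 2.7], [-1, 4.14], [0.28, 2.66], [-3.11, 3.11]. Speed limits (rad/s): [2.57, 2.57, 3.14, 3.14, 3.14, 3.14].

## Interface

Orientations are given as [roll, pitch, yaw] about the fixed x, y, z axes, in that order (R = Rz(yaw) Ry(pitch) Rx(roll)).
In Python, from cell import robot gives the robot as it stands.
- The arm moves only by the tool step_arm, never from a script. Its argument "motion" is a list of rows, each a list of 2 entries, a list of its own where there are three numbers: the shift along the tool's x, y, z in units of 60 mm (1.0 is 60 mm), then the turn about the tool's z in rad. In form: [[[x, y, z], spin], ...]. A call has 1 to 10 rows; each row is the pose to reach, as a shift and turn from the pose commanded when the call began, along the tool's axes at that moment; what a row does not reach only later rows make up. A row lasts 1/8 s, in which the tool goes at most 62.5 mm and 10.7 degrees, less where a joint would pass 70% of its speed; a pose out of reach is approached as far as the arm can. A call with a gripper value outside its range is refused whole. "hand" is the closure in counts, from 0 (fully open) to 255 (shut), set as the call begins (left out, the last holds). The fingers move at their own pace and stop on an object; "squeeze" is the grip in N (left out, the last holds). Time passes only in rows, so rows that repeat a pose let the fingers close. It gives the time, the measured TCP pose, the force, the opening and the grip force at its end, in the units of the state.
- robot.observe(): the state, without advancing time (a new reading comes with each control period).
- robot.read_camera(name): name is "scene" or "top" or "wrist"; returns a dict with "pixels" (480x640x3 uint8, red, green, blue), "intrinsics" (3x3 intrinsics, pixels), "xyz" and "rotation" of the camera in the world; the wrist camera has in their place "T_tool_cam" (4x4, takes a point from camera to tool coordinates, whose origin is the TCP and whose axes are the flange's). Camera axes: x right, y up, looking along -z (the intrinsics and any distortion apply to the point x, -y, -z); pixel columns grow to the right and rows downward; lengths in m; the calibration is good to about 2 mm. A picture is of the moment at which its call begins: read the wrist's pose just before it. There is no depth.
- robot.hand_in(): hands the job in; it is judged then, once.
The state is a dict: "time": time; "qpos": joint angles; "qvel": joint speeds; "joint_efforts": joint torques, N m; "tool_pos": TCP position; "tool_rot": TCP orientation; "contact_force": force on the tool from outside, world axes, zero at the start; "torque": the same for the moment, N m; "opening": finger opening in m; "grip_force": force on a finger pad.
Only numpy, scipy, OpenCV 4.12 (cv2) and the standard library are available. Lean on these libraries where they do the work, as an engineer would, in place of code of your own. Each camera call takes 0.05 s, during which the arm holds its last target. There are 200 camera calls.

## Task

Put the dental articulator together: set the upper half with its cast on the lower half, teeth on teeth and its hinge knuckle between the two lugs, then take the hinge pin from the instrument rest and push it through the knurled collar and all three knuckles, nose first, until it is fully home and the collar's spring catch has snapped into its groove. Do it gently: the casts are plaster and the hinge must not be forced (a push of 15 N is plenty; 25 N is forcing it). Leave the pin in, let go, and do not disturb the other things on the bench.

Things in the scene. Friction and masses are not known exactly. Their poses are not given: they have to be found in the camera images.
- lower_half: Lower half of an aluminium articulator, fixed to the bench: base 150 x 84 mm, posts with two hinge lugs at its rear, plaster and a tooth arch on top. Origin: underside, below the middle of the teeth; x from the hinge to the front teeth, y along the hinge axis, z up. It stands hinge towards the robot (yaw within 0.3 rad of 0). Its highest part is the catch on the hinge, 124 to 127 mm up.
- lower_bite (a point): Middle of the lower half's biting face (flat, 50 x 54 mm): x = y = 0, z = 52.5 mm in its frame.
- hinge_mid (a point): Point on the bore axis midway between the two lugs (x -62, y 0, z 94.5 mm in the lower half's frame; same axes). Lugs: 21 mm in diameter, y from -24 to -12 and from 12 to 24 mm, bores 11.5 mm. Between them a V saddle leads the middle knuckle along x as it comes down and stays 1 mm clear of it once in place.
- near_lug (a point): Centre of the outer face of the lug on the -y side (y = -24 mm). Outside it sits a knurled steel collar, 24 mm in diameter, bore 11.5 mm; the pin enters there, going +y. A sprung cup, 19 mm in diameter, stands out of its outer end. The collar is set along a sleeve for end play: the cup's face lies 23.5 to 47.5 mm from this point, different each time and not measured. The collar does not give.
- upper_half: Upper half, loose, about 0.4 kg, 73 mm tall: bow with a hinge knuckle at its rear end, plaster and a tooth arch (60 x 64 mm) below, standing on its teeth on the bench. Origin: middle of the biting face, its lowest plane; x from hinge to front teeth, y along the knuckle, z up. In place the origin lies on lower_bite, same axes, and gravity alone keeps it there.
- knuckle (a point): Centre of the upper half's round knuckle (19 mm in diameter, 20 mm wide along y, bore 11.5 mm): x -62, y 0, z 40 mm in its frame. In place it has 2 mm of play to each lug and hangs 2 mm lower than the lug bores; the pin's tapered nose lifts it into line.
- wing (a point): Middle of the black wing screw on top of the upper half, the place to hold it, nearly above the centre of mass: 28 mm long along x, 12 mm thick along y, 24 mm tall (x -8, y 0, z 60.5 mm in the upper half's frame).
- pin: Loose hinge pin, 130 g, lying level in a notch of a white instrument rest, axis 34 mm above the bench, head overhanging the rest. Origin: on the axis at the shoulder where head meets shank; x along the axis from head to nose. Head: aluminium, round, 18 mm in diameter, x -30 to 0. Shank: steel, 10 mm in diameter, polished, to x = 96 mm. Home: shoulder pressing the cup in, catch in the groove.
- pin_head (a point): Point on the pin's axis in the head, 17 mm behind the shoulder: the place to hold it, across the axis.
- pin_nose (a point): Tip of the pin (x = 105 mm in its frame). The nose tapers over the last 9 mm from 10 to 1.6 mm in diameter. Once the pin is home it stands 38 to 62 mm beyond the hinge middle.
- pin_groove (a point): Middle of the groove round the shank: x 6.5 to 13.5 mm in the pin's frame, 2.8 mm deep. The pin runs in easily until its shoulder meets the cup; the cup's spring takes 5.5 N, rising to 8.5 N. About 4.5 mm later the catch snaps into the groove, 1.5 mm after that is a hard stop. Let go, the spring draws the pin back up to 1.5 mm against the catch, which holds it; short of the snap it slides out.
- catch (a joint): Lift of the spring catch on the collar (m): 0 when down (no pin, or in the groove), about 0.001 to 0.0025 while it rides on the shank; read to about 0.4 mm. It is an upright steel blade with a dark cap, 16 mm inward of the cup's face, pressed down with 2 to 4 N, its top 29 mm above the hinge axis (up to 32 mm when lifted).
- full_cast: Bystander: loose ochre full cast, 64 x 63 x 37 mm, origin under its middle.
- sawn_cast: Bystander: loose cast with white teeth on a pale base, 58 x 63 x 34 mm, origin under its middle.
- wax_cup: Bystander: round sprue cup with a wax stem, 51 mm in diameter, 49 mm tall, origin under its middle.
- jar_pink: Bystander: small white jar with a pink lid, 39 mm in diameter, 44 mm tall, origin under its middle.
Mind the look-alikes: they are no part of the job. There is more than one size of the pin; the one meant has the size given above.

How it is judged:
By the outcome, as a careful person would: the job done as asked, in the order asked, and still so for the second after the job is handed in, with the robot touching nothing.
It also fails if it takes over 67 s, if anything falls off the work surface, if the arm or the gripper's body presses on something with over 40 N, if the wrist force passes 120 N, or if a joint passes its speed limit or range.

## Working session

There is one attempt and no reset: what is moved stays moved. The work goes in short steps, Python scripts to look and compute and a tool call to move; the robot and the scene stay as the last step left them, time stands still between calls to the robot, and variables do not carry over. Pictures are saved under pics/ and viewed, at most 10 in all, crops included, and the job is handed in when it is done.

Besides the shell and the picture viewer there is one more tool, called after ">>>" as name(argument=value, ...), one argument or row to a line, values as JSON. step_arm: Moves the arm, as the interface text tells. Its arguments: {"type":"object","properties":{"motion":{"type":"array"},"hand":{"type":"number"},"squeeze":{"type":"number"}},"required":["motion"]}

```bash
mkdir -p pics
cat > h.py <<'E'
import numpy as np, cv2
from cell import robot
from scipy.spatial.transform import Rotation as R
def cam(name):
    s=robot.observe(); d=robot.read_camera(name)
    if name=="wrist":
        T=np.eye(4);T[:3,:3]=R.from_euler('xyz',s['tool_rot']).as_matrix();T[:3,3]=s['tool_pos']
        W=T@np.array(d['T_tool_cam']);d['xyz'],d['rotation']=W[:3,3],W[:3,:3]
    d['rotation']=np.array(d['rotation'])
    if d['rotation'].shape!=(3,3): d['rotation']=R.from_euler('xyz',d['rotation']).as_matrix()
    return d
def save(d,fn,crop=None,scale=1):
    im=d['pixels'][:,:,::-1]
    if crop: im=im[crop[1]:crop[3],crop[0]:crop[2]]
    cv2.imwrite(fn,cv2.resize(im,None,fx=scale,fy=scale,interpolation=cv2.INTER_CUBIC))
def onplane(d,u,v,z):
    K=np.array(d['intrinsics']); r=np.linalg.inv(K)@[u,v,1]; w=d['rotation']@[r[0],-r[1],-r[2]]
    c=np.array(d['xyz']); return c+w*(z-c[2])/w[2]
def proj(d,P):
    K=np.array(d['intrinsics']); p=d['rotation'].T@(np.array(P)-d['xyz']); q=K@[p[0],-p[1],-p[2]]; return q[:2]/q[2]
E
python3 - <<'E'
from h import *
import pickle
ds={}
for n in("scene","top"):
    d=cam(n);ds[n]=d;save(d,f"pics/{n}0.png"); print(n,{k:v for k,v in d.items() if k!='pixels'})
d=cam("wrist");print({k:v for k,v in d.items() if k!='pixels'})
pickle.dump(ds,open('ds0.pkl','wb'));print(robot.observe(), robot.tip_extent)
E
```

```text
scene {'intrinsics': array([[583.86697805,   0.        , 323.38583803],
       [  0.        , 583.86697805, 236.02021898],
       [  0.        ,   0.        ,   1.        ]]), 'xyz': array([0.95185964, 0.52433659, 1.10713314]), 'rotation': array([[-0.79165835, -0.51928871,  0.32189485],
       [ 0.61095846, -0.67511418,  0.41346174],
       [ 0.00260976,  0.52398482,  0.85172361]])}
top {'intrinsics': array([[568.24978881,   0.        , 316.95206114],
       [  0.        , 568.24978881, 251.9169897 ],
       [  0.        ,   0.        ,   1.        ]]), 'xyz': array([0.43132217, 0.04009222, 1.44166916]), 'rotation': array([[ 0.00531736,  0.99656893, -0.08259602],
       [-0.99985562,  0.00396545, -0.0165231 ],
       [-0.01613887,  0.08267196,  0.99644613]])}
{'intrinsics': array([[397.75773853,   0.        , 330.80887961],
       [  0.        , 397.75773853, 239.07254067],
       [  0.        ,   0.        ,   1.        ]]), 'T_tool_cam': array([[ 6.76967174e-04,  9.67291063e-01,  2.53668173e-01,
         6.78248103e-02],
       [ 9.99999435e-01, -4.46842595e-04, -9.64803508e-04,
  
[... 428 characters left out ...]
32522e-01]])}
{'time': 0.15, 'qpos': array([ 1.01104002e+00,  3.42572944e-01,  1.52480191e+00,  2.45919458e-05,
        1.27539364e+00, -1.45995876e-01]), 'qvel': array([ 0.00095032, -0.00243994, -0.0038566 ,  0.00051907,  0.00030568,
        0.00019577]), 'joint_efforts': array([ 1.41958739e-03, -4.31469047e+01, -2.44352102e+01,  7.17230095e-02,
        5.36699512e-02, -8.53351344e-05]), 'tool_pos': array([0.21089721, 0.48046679, 0.24319776]), 'tool_rot': array([-3.14043274e+00, -1.94326572e-04,  2.72782494e+00]), 'contact_force': array([ 0.98417694,  0.35810266, -0.47292968]), 'torque': array([-0.00378488, -0.01360287, -0.08551271]), 'grip_force': 0.0, 'opening': 0.09172532614726321} 0.017
```

View pics/scene0.png

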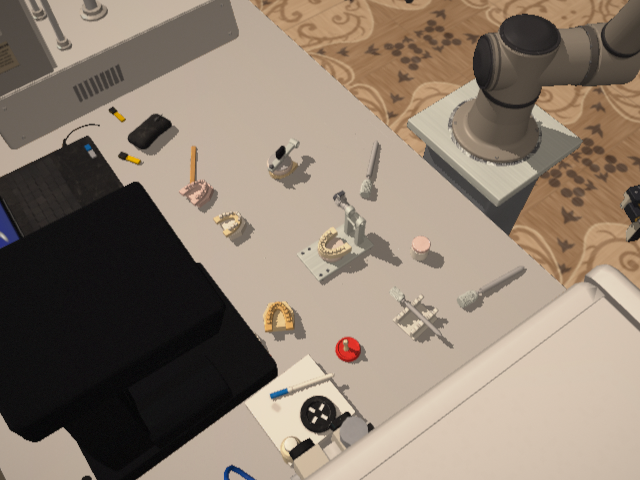

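View pics/top0.png

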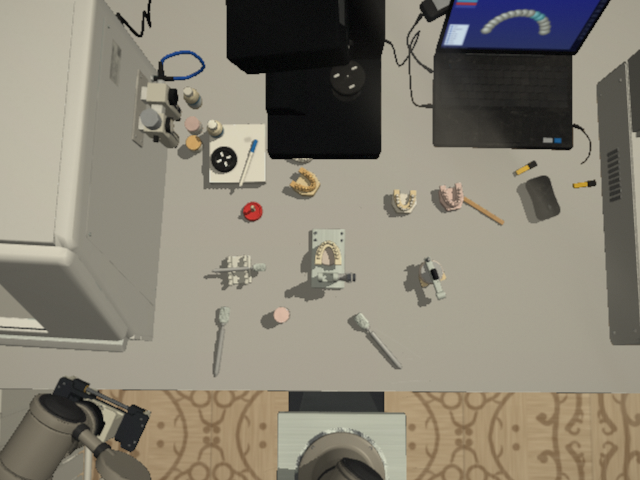

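The scene and top views show these objects (top-view pixels):
- Lower half at (328,260).
- Upper half at (435,278).
- Rest with a pin at (240,268).

Possible look-alikes for the pin are the items at (222,330) and (375,340). For the upper half, they are the loose casts at (404,200), (452,197) and (305,182). The pin on the white rest and the bow with the dark wing screw match the descriptions, so I'll check them in a close crop.

Run:
```python
from h import *
import pickle
d=pickle.load(open('ds0.pkl','rb'))['top']
im=d['pixels'][:,:,::-1]
a=cv2.resize(im[225:385,200:460],None,fx=3,fy=3,interpolation=cv2.INTER_CUBIC)
cv2.imwrite('pics/crop0.png',a)
for n,u,v,z in [('lower',328,260,0),('wing',433,268,.06),('knuck',440,293,.04),('head',260,267,.034),('nose',213,270,.034),('brA',222,315,.02),('brB',222,373,.01),('C',360,320,.02),('C2',400,366,.01)]: print(n,onplane(d,u,v,z).round(3))
```

```text
lower [0.53  0.036 0.   ]
wing [ 0.508 -0.219  0.06 ]
knuck [ 0.448 -0.239  0.04 ]
head [0.51  0.205 0.034]
nose [0.502 0.322 0.034]
brA [0.39 0.3  0.02]
brB [0.246 0.299 0.01 ]
C [ 0.38  -0.044  0.02 ]
C2 [ 0.267 -0.144  0.01 ]
```

View pics/crop0.png

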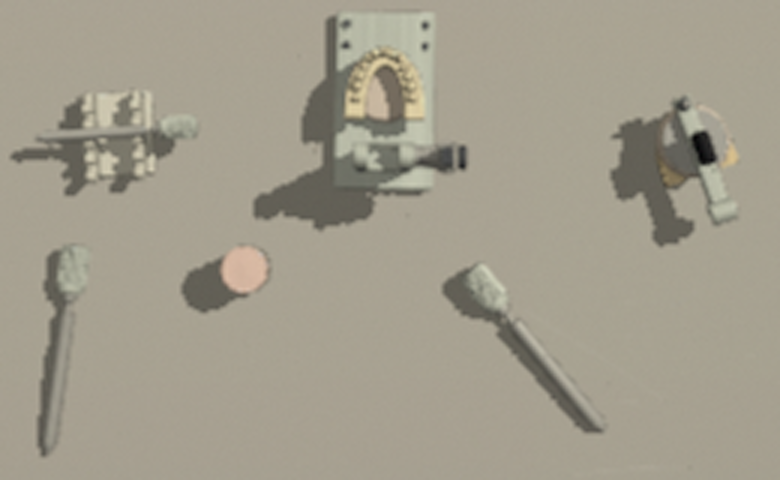

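The crop shows three pins. The one on the white rest (crop 38–198 px, about 131 mm) is the right size; the two on the bench are longer, about 165 mm. The collar and cup are on the -y side of the lower half at crop (465,157). I'll move to a near view of the lower half and the pin.

```bash
cat >> h.py <<'E'
def plan(p,yaw):
    s=robot.observe(); M=R.from_euler('xyz',s['tool_rot']).as_matrix()
    y=s['tool_rot'][2]; dy=(yaw-y+np.pi)%(2*np.pi)-np.pi
    print('at',np.round(s['tool_pos'],4),'yaw',round(y,4),'shift',(M.T@(np.array(p)-s['tool_pos'])/.06).round(3),'spin',round(-dy,4),'t',s['time'])
E
python3 -c "
from h import *
plan([.46,.10,.25],np.pi)"
```

```text
at [0.2109 0.4805 0.2432] yaw 2.7278 shift [-6.351 -4.137 -0.11 ] spin -0.4138 t 0.15
```

>>> step_arm(
  motion=[
    [[-0.8,-0.52,-0.11],-0.1],
    [[-1.6,-1.04,-0.11],-0.2],
    [[-2.4,-1.56,-0.11],-0.3],
    [[-3.2,-2.1,-0.11],-0.414],
    [[-4.0,-2.6,-0.11],-0.414],
    [[-4.8,-3.1,-0.11],-0.414],
    [[-5.6,-3.6,-0.11],-0.414],
    [[-6.35,-4.137,-0.11],-0.414],
    [[-6.35,-4.137,-0.11],-0.414],
    [[-6.35,-4.137,-0.11],-0.414],
  ],
  hand=0,
  squeeze=20,
)

```text
time: 1.4
tool_pos: [0.4597, 0.1004, 0.25]
tool_rot: [3.141, -0.001, 3.141]
contact_force: [-0.5, -0.1, -0.7]
opening: 0.0918
grip_force: 0.0
```

Run:
```python
from h import *
import pickle
d=cam('wrist');pickle.dump(d,open('w1.pkl','wb'));save(d,'pics/w1.png',None,1.25)
plan([.45,-.22,.25],np.pi)
```

```text
at [0.4595 0.101  0.2502] yaw -3.1408 shift [ 1.62e-01 -5.35e+00  1.00e-03] spin 0.0008 t 1.45
```

View pics/w1.png

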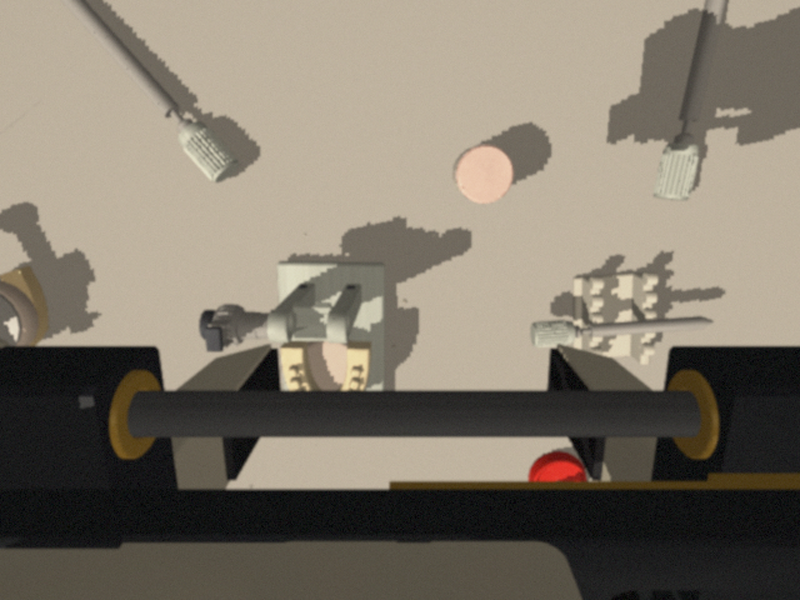

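The wrist view looks back toward the robot, with image up = -x and right = +y. The pin lies on the rest, head at (552,333) and nose at (713,320). The hinge lugs are at (282,318) and (345,318), and the collar with its cup is at (212,330). I'll look closer at the lower half, then the upper half.

>>> step_arm(
  motion=[
    [[-0.5,-0.58,0.25],0],
    [[-1.0,-1.17,0.5],0],
    [[-1.0,-1.17,0.5],0],
    [[-1.0,-1.17,0.5],0],
  ],
)

```text
time: 1.95
tool_pos: [0.5194, 0.0315, 0.2204]
tool_rot: [3.141, -0.001, -3.14]
contact_force: [0.0, -0.3, -0.8]
opening: 0.092
grip_force: 0.0
```

Run:
```python
from h import *
import pickle
d=cam('wrist');pickle.dump(d,open('w2.pkl','wb'));save(d,'pics/w2.png')
d=cam('scene');pickle.dump(d,open('s2.pkl','wb'))
plan([.57,-.22,.2],np.pi)
```

```text
at [0.5195 0.0316 0.2209] yaw -3.1394 shift [-0.832 -4.195  0.347] spin 0.0022 t 2.05
```

>>> step_arm(
  motion=[
    [[-0.2,-1.0,0.1],0],
    [[-0.4,-2.0,0.2],0],
    [[-0.6,-3.0,0.3],0],
    [[-0.8,-4.0,0.33],0],
    [[-0.83,-4.17,0.33],0],
    [[-0.83,-4.17,0.33],0],
    [[-0.83,-4.17,0.33],0],
  ],
)

```text
time: 2.92
tool_pos: [0.57, -0.218, 0.201]
tool_rot: [3.141, 0.0, -3.139]
contact_force: [-0.8, -0.0, -0.3]
opening: 0.0919
grip_force: 0.0
```

Run:
```python
from h import *
import pickle
d=cam('wrist');pickle.dump(d,open('w3.pkl','wb'))
a=pickle.load(open('w2.pkl','rb'))['pixels'][20:320,120:520,::-1];b=d['pixels'][20:320,120:520,::-1]
cv2.imwrite('pics/w23.png',cv2.resize(np.vstack([a,b]),None,fx=1,fy=1))
cv2.imwrite('pics/w23.png',np.vstack([a,b]))
print(robot.observe()['tool_pos'],pickle.load(open('w2.pkl','rb'))['xyz'])
```

```text
[ 0.57005869 -0.21807771  0.20101811] [0.45153487 0.03082655 0.36171606]
```

View pics/w23.png

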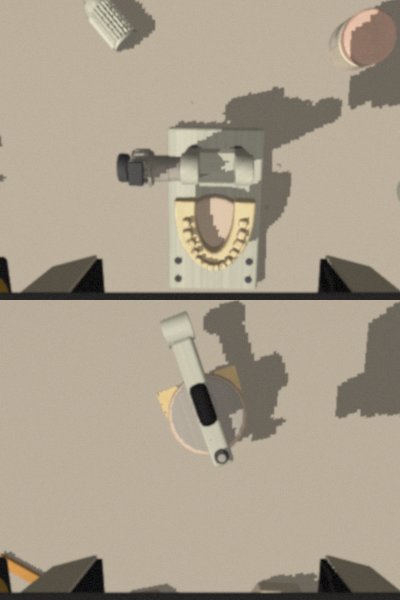

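The lower half (upper picture) has its lugs at crop (190,165) and (243,165), with the cup at (122,168). The upper half (lower picture) has its wing at (203,405) and knuckle at (176,326). I'll fit poses with an overlay.

```bash
cat > fit.py <<'E'
from h import *
import pickle
w2=pickle.load(open('w2.pkl','rb'));w3=pickle.load(open('w3.pkl','rb'))
g=w3['pixels'].max(2); m=((g<50)*255).astype(np.uint8); m[:80]=0;m[180:]=0;m[:,:280]=0;m[:,370:]=0
c=max(cv2.findContours(m,0,2)[0],key=cv2.contourArea);r=cv2.minAreaRect(c);b=cv2.boxPoints(r)
q=[onplane(w3,*p,.0725)[:2] for p in b];print('wing',r,onplane(w3,*r[0],.0725)); 
e=max([(q[i+1]-q[i]) for i in range(3)],key=np.linalg.norm); print('len',np.linalg.norm(e),'yaw',np.arctan2(e[1],e[0])%np.pi)
k=onplane(w3,296,46,.045);print('knuck',k)
def pose(x,y,yaw):
    c,s=np.cos(yaw),np.sin(yaw); return lambda P:np.array([x+c*P[0]-s*P[1],y+s*P[0]+c*P[1],P[2]])
def circ(r,y,cx,cz): return [(cx+r*np.cos(t),y,cz+r*np.sin(t)) for t in np.linspace(0,2*np.pi,40)]
def draw(im,d,f,polys,off,sc):
    for P in polys:
        pts=np.array([(proj(d,f(p))-off+.5)*sc-.5 for p in P]).round().astype(np.int32)
        cv2.polylines(im,[pts],False,(0,0,255),1)
def overlay(L,U,fn):
    a=cv2.resize(w2['pixels'][140:315,230:390,::-1],None,fx=3,fy=3,interpolation=cv2.INTER_CUBIC)
    b=cv2.resize(w3['pixels'][25:200,270:370,::-1],None,fx=3,fy=3,interpolation=cv2.INTER_CUBIC)
    draw(a,w2,pose(*L),[circ(.0105,y,-.062,.0945) for y in(-.024,-.012,.012,.024)]+[[(-.025,-.027,.0525),(-.025,.027,.0525),(.025,.027,.0525),(.025,-.027,.0525),(-.025,-.027,.0525)]],np.array([230,140]),3)
    draw(b,w3,pose(*U),[circ(.0095,y,-.062,.04) for y in(-.01,.01)]+[[(-.022,-.006,.0725),(.006,-.006,.0725),(.006,.006,.0725),(-.022,.006,.0725),(-.022,-.006,.0725)]],np.array([270,25]),3)
    cv2.imwrite(fn,np.hstack([a,b]))
E
python3 - <<'E'
from fit import *
w=onplane(w3,*r[0],.0725); yaw=np.arctan2(w[1]-k[1],w[0]-k[0]);print(yaw)
U=(w[0]+.008*np.cos(yaw),w[1]+.008*np.sin(yaw),yaw)
l1=onplane(w2,310,185,.1);l2=onplane(w2,363,185,.1);h=(l1+l2)/2;print(l1,l2)
yl=np.arctan2(-(l2-l1)[0],(l2-l1)[1]);L=(h[0]+.062*np.cos(yl),h[1]+.062*np.sin(yl),yl)
print(L,U);overlay(L,U,'pics/ov1.png')
E
```

```text
wing ((323.2500305175781, 124.24998474121094), (41.10960388183594, 16.12761688232422), 71.56504821777344) [ 0.49549881 -0.22327903  0.0725    ]
len 0.025785665032025156 yaw 0.337361090863406
knuck [ 0.44336419 -0.24231711  0.045     ]
0.3501262596639728
[0.48338876 0.01766024 0.1       ] [0.48331819 0.0524715  0.1       ]
(np.float64(0.5453533483523719), np.float64(0.03519154465165338), np.float64(0.0020270489920034556)) (np.float64(0.5030134420116993), np.float64(-0.22053489429258746), np.float64(0.3501262596639728))
```

View pics/ov1.png

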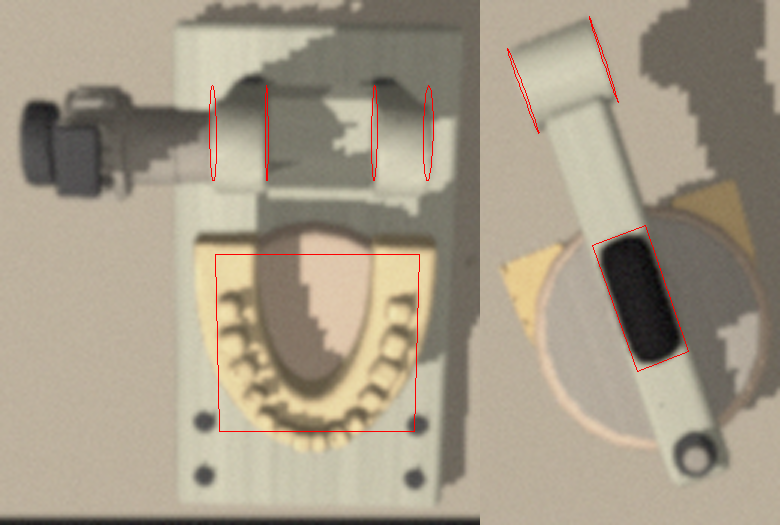

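The overlay matches the wing and knuckle. The lower half's yaw looks slightly negative: the screw rows and the arch rear tilt about 0.015. I'll compute it from those points.

Run:
```python
from fit import *
f=lambda u,v,z:onplane(w2,u/3+230-.33,v/3+140-.33,z)
def pr(n,a,b): 
    d=b-a; print(n,((a+b)/2).round(4),'yaw',round(np.arctan2(-d[0],d[1]),4),'w',np.linalg.norm(d).round(4))
for z in(.012,):
    pr('scr1',f(204,421,z),f(417,424,z));pr('scr2',f(204,475,z),f(414,479,z));pr('rear',f(177,24,z),f(461,30,z))
pr('arch',f(195,235,.045),f(435,238,.045))
for z in(.0945,.1,.105): pr('lug',f(216,130,z),f(430,132,z))
pr('lugin',f(267.5,130,.105),f(374.5,130,.105))
print('cupface',f(22,142,.0945),'catch',f(77,160,.125))
w1=pickle.load(open('w1.pkl','rb'))
for n,u,v in [('headend',531,334.5),('shoulder',578,331),('nose',713,320)]: print(n,onplane(w1,u/1.25-.1,v/1.25-.1,.034).round(4))
```

```text
wing ((323.2500305175781, 124.24998474121094), (41.10960388183594, 16.12761688232422), 71.56504821777344) [ 0.49549881 -0.22327903  0.0725    ]
len 0.025785665032025156 yaw 0.337361090863406
knuck [ 0.44336419 -0.24231711  0.045     ]
scr1 [0.5831 0.0339 0.012 ] yaw -0.0134 w 0.0664
scr2 [0.6014 0.0335 0.012 ] yaw -0.019 w 0.0662
rear [0.4629 0.0359 0.012 ] yaw -0.0184 w 0.0812
arch [0.5172 0.0346 0.045 ] yaw -0.0109 w 0.065
lug [0.4829 0.0357 0.0945] yaw -0.0073 w 0.0478
lug [0.4823 0.0356 0.1   ] yaw -0.0073 w 0.0468
lug [0.4817 0.0355 0.105 ] yaw -0.0073 w 0.0459
lugin [0.4815 0.0351 0.105 ] yaw 0.002 w 0.0229
cupface [ 0.48549968 -0.03162125  0.0945    ] catch [ 0.48518074 -0.01376035  0.125     ]
headend [0.5131 0.1894 0.034 ]
shoulder [0.5103 0.2247 0.034 ]
nose [0.5017 0.3256 0.034 ]
```

```bash
python3 -c "
from h import *
plan([.4955,-.2233,.067],np.pi+.345)"
```

```text
at [ 0.5701 -0.2181  0.201 ] yaw -3.1391 shift [ 1.244 -0.085  2.233] spin -0.3425 t 2.975
```

>>> step_arm(
  motion=[
    [[0.6,-0.04,0.3],-0.17],
    [[1.244,-0.085,0.8],-0.3425],
    [[1.244,-0.085,1.5],-0.3425],
    [[1.244,-0.085,2.0],-0.3425],
    [[1.244,-0.085,2.23],-0.3425],
    [[1.244,-0.085,2.23],-0.3425],
    [[1.244,-0.085,2.23],-0.3425],
  ],
)

```text
time: 3.85
tool_pos: [0.4962, -0.2253, 0.0679]
tool_rot: [-3.14, 0.001, -2.798]
contact_force: [0.4, -0.8, -0.9]
opening: 0.0918
grip_force: 0.0
```

>>> step_arm(
  motion=[
    [[0,0,0],0],
    [[0,0,0],0],
    [[0,0,0],0],
    [[0,0,0],0],
    [[0,0,0],0],
    [[0,0,0],0],
    [[0,0,0],0],
    [[0,0,0],0],
  ],
  hand=240,
  squeeze=25,
)

```text
time: 4.85
tool_pos: [0.495, -0.2247, 0.0667]
tool_rot: [3.14, -0.0, -2.799]
contact_force: [-1.3, 5.0, 3.6]
opening: 0.0165
grip_force: 9.6
```

>>> step_arm(
  motion=[
    [[0,0,0],0],
    [[0,0,0],0],
    [[0,0,0],0],
    [[0,0,0],0],
  ],
)

```text
time: 5.35
tool_pos: [0.4954, -0.2252, 0.0669]
tool_rot: [-3.141, 0.0, -2.799]
contact_force: [-1.0, 1.5, 4.1]
opening: 0.0117
grip_force: 64.4
```

>>> step_arm(
  motion=[
    [[0,0,-0.2],0],
    [[0,0,-0.6],0],
    [[0,0,-1.3],0],
    [[0,0,-2.0],0],
    [[0,0,-2.0],0],
    [[0,0,-2.0],0],
  ],
)

```text
time: 6.1
tool_pos: [0.4945, -0.2247, 0.1852]
tool_rot: [3.139, -0.002, -2.799]
contact_force: [-1.0, -0.1, -5.0]
opening: 0.0115
grip_force: 63.8
```

Run:
```python
from h import *
import pickle
s=robot.observe();print(s['contact_force'],s['grip_force'],s['opening'])
d=cam('wrist');pickle.dump(d,open('w4.pkl','wb'));save(d,'pics/w4.png',(150,0,510,300),1)
L=-.016; plan([.546-.008,.0347,.19],np.pi+L)
```

```text
[-1.01912917 -0.08207615 -5.00508231] 63.75706493854523 0.011517152494123226
at [ 0.4943 -0.2246  0.1847] yaw -2.7989 shift [-2.138  3.826 -0.082] spin 0.3587 t 6.15
```

View pics/w4.png

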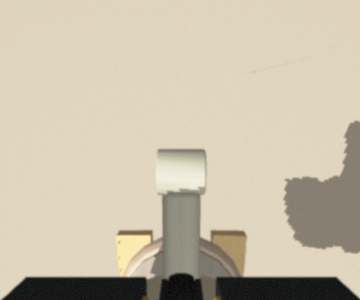

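The upper half is held squarely. Its knuckle is at crop x 156–207, y 149–192. I'll use it to check the camera-to-tool bias.

Run:
```python
from h import *
import pickle
d=pickle.load(open('w4.pkl','rb'))
T=np.array(d['T_tool_cam'])
K=np.array(d['intrinsics'])
def pt(P):
    p=T[:3,:3].T@(np.array(P)-T[:3,3]); q=K@[p[0],-p[1],-p[2]]; return q[:2]/q[2]
ts=np.linspace(0,6.28,60)
c=np.array([pt((.054+.0095*np.cos(t),y,.0268+.0095*np.sin(t))) for t in ts for y in(-.01,.01)])
print('pred',c.min(0)-[150,0],c.max(0)-[150,0])
# edge profile
g=d['pixels'].astype(int).sum(2)
print('col',g[120:215,331].tolist()[::3]); print('row',g[165,295:370].tolist()[::2])
```

```text
pred [156.2638156  146.18389899] [207.0323604  192.44212108]
col [625, 633, 630, 629, 632, 628, 632, 636, 629, 622, 374, 463, 519, 571, 618, 650, 668, 683, 695, 694, 706, 689, 680, 482, 373, 350, 400, 414, 419, 415, 409, 407]
row [634, 634, 635, 630, 629, 634, 672, 668, 668, 663, 666, 663, 662, 662, 656, 656, 653, 658, 650, 648, 648, 648, 640, 634, 639, 635, 636, 633, 628, 620, 521, 593, 630, 625, 627, 626, 632, 629]
```

>>> step_arm(
  motion=[
    [[0,0.1,-0.42],0],
    [[-0.3,0.6,-0.42],0.06],
    [[-0.7,1.3,-0.42],0.14],
    [[-1.1,2.0,-0.42],0.22],
    [[-1.5,2.7,-0.42],0.3],
    [[-1.85,3.35,-0.42],0.3587],
    [[-2.122,3.83,-0.42],0.3587],
    [[-2.122,3.83,-0.42],0.3587],
    [[-2.122,3.83,-0.42],0.3587],
  ],
)

```text
time: 7.28
tool_pos: [0.5374, 0.0337, 0.2104]
tool_rot: [-3.141, -0.003, 3.126]
contact_force: [0.3, 0.2, -4.4]
opening: 0.0119
grip_force: 49.2
```

Run:
```python
from h import *
import pickle
d=cam('wrist');pickle.dump(d,open('w5.pkl','wb'));save(d,'pics/w5.png',(150,0,510,300),2)
plan([.537,.0347,.14],np.pi-.016);print(robot.observe()['contact_force'])
```

```text
at [0.5375 0.0333 0.2108] yaw 3.1251 shift [0.007 0.024 1.18 ] spin -0.0005 t 7.325
[-0.10431194 -0.09253725 -4.44607003]
```

View pics/w5.png

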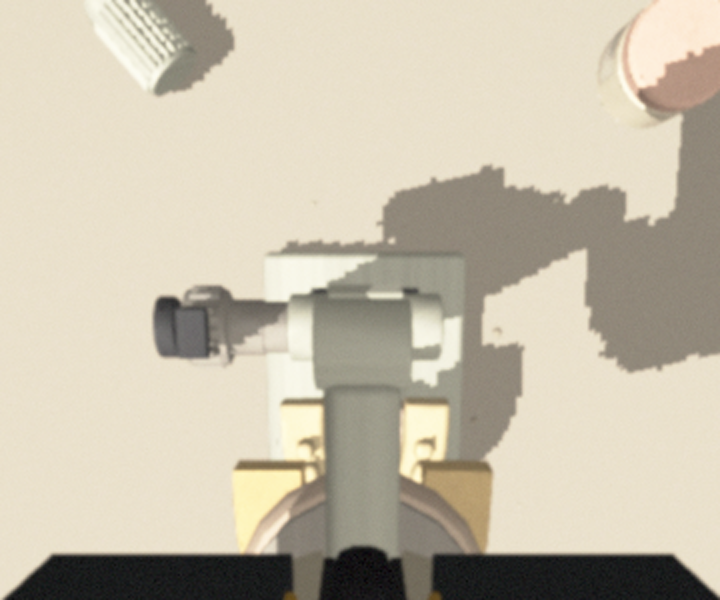

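The knuckle (x 314–412, mid 363) sits about 1 mm short of the lug middle (289–442, mid 365.5). I'll shift +y by about 1.2 mm and descend.

>>> step_arm(
  motion=[
    [[0.006,0.02,0],0],
    [[0.006,0.02,0.4],0],
    [[0.006,0.02,0.8],0],
    [[0.006,0.022,1.1],0],
    [[0.006,0.022,1.25],0],
    [[0.006,0.022,1.35],0],
    [[0.006,0.022,1.4],0],
    [[0.006,0.022,1.4],0],
    [[0.006,0.022,1.4],0],
  ],
)

```text
time: 8.45
tool_pos: [0.538, 0.0353, 0.1284]
tool_rot: [3.142, 0.001, 3.126]
contact_force: [0.1, -0.3, -4.7]
opening: 0.0117
grip_force: 49.2
```

>>> step_arm(
  motion=[
    [[0,0,0.03],0],
    [[0,0,0.06],0],
    [[0,0,0.09],0],
    [[0,0,0.11],0],
    [[0,0,0.11],0],
    [[0,0,0.11],0],
  ],
)

```text
time: 9.2
tool_pos: [0.5378, 0.0353, 0.1214]
tool_rot: [3.142, 0.0, 3.126]
contact_force: [0.6, -0.2, -4.5]
opening: 0.0119
grip_force: 49.2
```

>>> step_arm(
  motion=[
    [[0,0,0.01],0],
    [[0,0,0.02],0],
    [[0,0,0.02],0],
    [[0,0,0.02],0],
  ],
)

```text
time: 9.7
tool_pos: [0.5377, 0.0353, 0.1201]
tool_rot: [3.142, 0.0, 3.126]
contact_force: [-0.3, -0.5, -4.5]
opening: 0.0117
grip_force: 49.2
```

>>> step_arm(
  motion=[
    [[0,0,0.01],0],
    [[0,0,0.015],0],
    [[0,0,0.015],0],
    [[0,0,0.015],0],
  ],
)

```text
time: 10.2
tool_pos: [0.5377, 0.0354, 0.1196]
tool_rot: [3.141, 0.0, 3.126]
contact_force: [-3.6, 0.1, 3.5]
opening: 0.012
grip_force: 49.5
```

>>> step_arm(
  motion=[
    [[0,0,0],0],
    [[0,0,0],0],
    [[0,0,0],0],
    [[0,0,0],0],
    [[0,0,0],0],
  ],
  hand=130,
)

```text
time: 10.82
tool_pos: [0.5377, 0.0353, 0.1191]
tool_rot: [3.142, -0.0, 3.126]
contact_force: [0.3, 0.6, 0.3]
opening: 0.045
grip_force: 0.0
```

>>> step_arm(
  motion=[
    [[0,0,-0.3],0],
    [[0,0,-0.8],0],
    [[0,0,-1.5],0],
    [[0,0,-1.5],0],
    [[0,0,-1.5],0],
  ],
  hand=0,
)

```text
time: 11.45
tool_pos: [0.5373, 0.0353, 0.2087]
tool_rot: [3.142, -0.001, 3.126]
contact_force: [-0.4, -0.1, -0.5]
opening: 0.0894
grip_force: 0.0
```

Run:
```python
from h import *
import pickle
d=cam('wrist');pickle.dump(d,open('w6.pkl','wb'));
s=cam('scene');pickle.dump(s,open('s6.pkl','wb'))
a=cv2.resize(d['pixels'][100:340,200:440,::-1],None,fx=1.66,fy=1.66,interpolation=cv2.INTER_CUBIC)
b=cv2.resize(s['pixels'][170:290,280:400,::-1],(a.shape[1],a.shape[0]),interpolation=cv2.INTER_CUBIC)
cv2.imwrite('pics/w6.png',np.hstack([a,b]))
plan([.512,.33,.25],np.pi/2);print(robot.observe()['contact_force'])
```

```text
at [0.537  0.0353 0.208 ] yaw 3.1256 shift [ 0.498  4.904 -0.698] spin 1.5548 t 11.55
[ 0.79016765 -0.03387405  0.41778546]
```

View pics/w6.png

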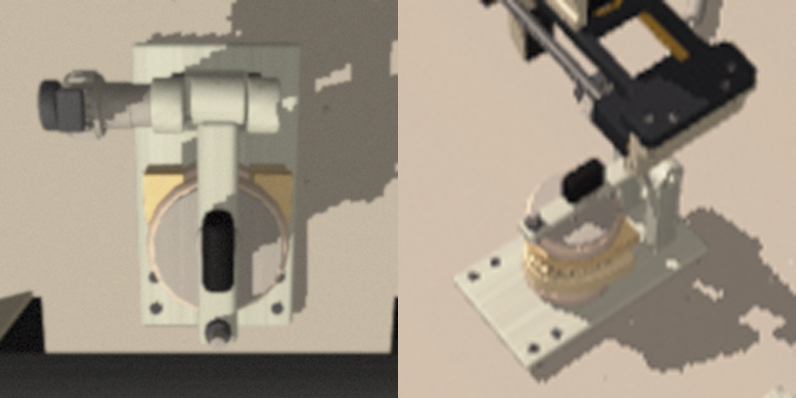

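The upper half is seated: knuckle between the lugs at (215,98), teeth on teeth. Next I'll refine the hinge numerically and go to the pin.

Run:
```python
from h import *
import pickle
d=pickle.load(open('w6.pkl','rb'))
f=lambda u,v,z:onplane(d,u/1.66+200-.2,v/1.66+100-.2,z).round(4)
print('lugs',f(152,104,.0945),f(280,104,.0945),'x rng',f(168,78,.1),f(168,130,.09),'cup',f(40,105,.0945),'catch',f(70,110,.125))
print('wing',f(217,250,.125), 'base rear',f(134,44,.012),f(299,44,.012),'front',f(144,324,.012),f(292,320,.012))
# model test: project lug silhouettes for hinge x
for hx in(.482,.484,.486):
    p=np.array([proj(d,(hx+.0105*np.cos(t),.0175,.0945+.0105*np.sin(t))) for t in np.linspace(0,6.28,60)]);print(hx,p.min(0),p.max(0))
g=d['pixels'].astype(int).sum(2)
print('lugcol',g[140:185,300].tolist());print('lugcol2',g[140:185,360].tolist());print('row',g[158,285:375].tolist());print('cuprow',g[163,215:262].tolist())
w=pickle.load(open('w1.pkl','rb'));g=w['pixels'].astype(int).sum(2)
print('pin cols');[print(c,g[250:285,c].tolist()) for c in (430,440,450,495,545)]
plan([.512,.2,.12],1.655)
```

```text
lugs [0.4859 0.011  0.0945] [0.4867 0.0598 0.0945] x rng [0.4762 0.0178 0.1   ] [0.4963 0.0164 0.09  ] cup [ 0.4856 -0.0317  0.0945] catch [ 0.4855 -0.0137  0.125 ]
wing [0.5353 0.035  0.125 ] base rear [ 0.462  -0.0047  0.012 ] [0.4633 0.0766 0.012 ] front [ 0.6101 -0.0062  0.012 ] [0.609  0.0751 0.012 ]
0.482 [300.06431703 138.80668161] [302.67384733 172.88630696]
0.484 [300.17958848 142.10311606] [302.77501477 176.06607423]
0.486 [300.29437555 145.38615185] [302.87579036 179.23310597]
lugcol [634, 634, 632, 635, 632, 596, 495, 338, 277, 318, 329, 354, 379, 408, 430, 455, 493, 513, 522, 541, 561, 579, 582, 606, 611, 615, 619, 617, 622, 629, 623, 629, 625, 619, 611, 614, 600, 584, 547, 534, 564, 612, 627, 633, 635]
lugcol2 [366, 377, 361, 366, 366, 349, 320, 272, 279, 305, 325, 352, 376, 410, 426, 462, 484, 500, 519, 540, 557, 574, 578, 590, 603, 608, 613, 621, 623, 624, 634, 631, 629, 629, 621, 616, 602, 579, 553, 498, 425, 376, 370, 369, 369]
row [294, 363, 392, 399, 405, 457, 512, 531, 534, 529, 539, 536, 538, 532, 534, 522, 527, 519, 514, 504, 503, 489, 474, 445, 383, 329, 314, 
[... 842 characters left out ...]
518, 494, 504, 542, 541, 549, 553, 567, 589, 553, 468, 355, 294, 279, 264, 234, 219]
450 [315, 327, 395, 472, 516, 465, 392, 365, 384, 422, 454, 459, 479, 451, 480, 489, 478, 490, 501, 489, 526, 533, 540, 557, 546, 487, 374, 258, 252, 274, 285, 274, 253, 238, 213]
495 [524, 541, 544, 574, 594, 615, 599, 502, 341, 292, 329, 383, 431, 474, 514, 535, 536, 543, 573, 606, 620, 620, 620, 625, 624, 613, 625, 619, 620, 620, 629, 620, 617, 620, 593]
545 [524, 524, 513, 454, 332, 263, 291, 334, 383, 437, 485, 510, 518, 508, 514, 530, 522, 525, 532, 532, 525, 530, 531, 533, 527, 508, 419, 236, 90, 29, 72, 59, 47, 69, 56]
at [0.537  0.0353 0.208 ] yaw 3.1256 shift [0.458 2.737 1.468] spin 1.4706 t 11.55
```

>>> step_arm(
  motion=[
    [[0,0.3,0],0.18],
    [[0.1,0.7,0],0.36],
    [[0.2,1.1,0],0.54],
    [[0.3,1.6,0.1],0.72],
    [[0.4,2.1,0.3],0.9],
    [[0.458,2.5,0.6],1.08],
    [[0.458,2.737,1.0],1.26],
    [[0.458,2.737,1.4],1.4],
    [[0.458,2.737,1.47],1.47],
    [[0.458,2.737,1.47],1.47],
  ],
)

```text
time: 12.8
tool_pos: [0.5121, 0.1998, 0.1195]
tool_rot: [-3.139, 0.0, 1.656]
contact_force: [0.6, -0.1, 0.4]
opening: 0.0917
grip_force: 0.0
```

Run:
```python
from h import *
import pickle
s=robot.observe()
d=cam('wrist');pickle.dump(d,open('w7.pkl','wb'))
save(d,'pics/w7.png')
print(s['tool_pos'],s['tool_rot'][2])
for n,P in [('he',(.5131,.1905,.034)),('sh',(.5106,.2205,.034)),('nose',(.5017,.3252,.034))]: print(n,proj(d,P))
g=d['pixels'].astype(int).sum(2)
for r in range(0,200,12): print(r,g[r,270:390:4].tolist())
```

```text
[0.51205441 0.19976346 0.11953125] 1.6563816277536147
he [331.46599285 267.31938822]
sh [331.6493239  218.17773834]
nose [332.05752496  17.89567225]
0 [515, 512, 516, 509, 507, 513, 516, 515, 328, 315, 307, 311, 308, 303, 301, 300, 294, 305, 311, 306, 309, 304, 299, 299, 305, 297, 307, 300, 499, 506]
12 [345, 334, 426, 434, 439, 491, 498, 506, 495, 301, 294, 297, 297, 302, 301, 306, 296, 307, 303, 306, 308, 304, 307, 307, 307, 303, 301, 295, 446, 515]
24 [297, 307, 309, 303, 316, 305, 309, 300, 308, 307, 303, 302, 300, 303, 303, 255, 294, 302, 300, 301, 307, 298, 304, 305, 309, 305, 311, 303, 352, 518]
36 [492, 499, 519, 512, 520, 513, 518, 518, 509, 397, 307, 303, 300, 304, 227, 251, 319, 344, 301, 303, 305, 311, 305, 304, 306, 308, 301, 299, 512, 514]
48 [512, 521, 513, 524, 515, 513, 512, 520, 517, 336, 303, 308, 306, 299, 209, 255, 321, 338, 293, 303, 308, 302, 303, 306, 301, 308, 306, 305, 505, 519]
60 [523, 510, 463, 346, 508, 522, 515, 513, 504, 323, 309, 305, 300, 445, 226, 260, 318, 337, 288, 312, 298, 303, 302, 303, 296, 304, 510, 496, 513, 527]
72 [398, 436, 322, 304, 307,
[... 973 characters left out ...]
 299, 451, 542, 514, 544, 547, 370, 368, 373, 418, 622, 596, 624, 618, 618, 615]
156 [318, 305, 302, 370, 370, 381, 367, 366, 375, 366, 365, 364, 366, 366, 303, 450, 532, 511, 368, 365, 370, 372, 377, 374, 369, 369, 372, 376, 616, 616]
168 [506, 334, 294, 364, 363, 359, 366, 361, 371, 362, 371, 370, 371, 366, 305, 456, 531, 503, 366, 366, 363, 373, 372, 363, 373, 364, 368, 365, 367, 604]
180 [567, 632, 599, 582, 604, 390, 546, 625, 614, 582, 597, 361, 526, 589, 315, 457, 529, 501, 499, 618, 614, 585, 559, 323, 501, 616, 625, 571, 577, 568]
192 [529, 529, 489, 605, 611, 612, 615, 611, 375, 337, 343, 344, 381, 334, 325, 456, 518, 489, 574, 623, 618, 612, 612, 603, 595, 625, 617, 613, 616, 559]
```

The pin shank runs straight along columns 325–342 and the nose is at row ~22. So the axis is aligned, and the grasp point is within 2 mm. I'll descend and grip.

>>> step_arm(
  motion=[
    [[0.017,0.01,0.5],0],
    [[0.017,0.01,1.0],0],
    [[0.017,0.01,1.3],0],
    [[0.017,0.01,1.458],0],
    [[0.017,0.01,1.458],0],
    [[0.017,0.01,1.458],0],
  ],
)

```text
time: 13.6
tool_pos: [0.514, 0.2012, 0.0344]
tool_rot: [3.14, -0.0, 1.656]
contact_force: [-0.1, 0.4, 0.1]
opening: 0.0918
grip_force: 0.0
```

>>> step_arm(
  motion=[
    [[0,0,0],0],
    [[0,0,0],0],
    [[0,0,0],0],
    [[0,0,0],0],
    [[0,0,0],0],
    [[0,0,0],0],
    [[0,0,0],0],
    [[0,0,0],0],
    [[0,0,0],0],
    [[0,0,0],0],
  ],
  hand=240,
  squeeze=40,
)

```text
time: 14.85
tool_pos: [0.5132, 0.201, 0.0335]
tool_rot: [-3.141, -0.0, 1.656]
contact_force: [-1.0, -0.5, 0.7]
opening: 0.017
grip_force: 40.0
```

>>> step_arm(
  motion=[
    [[0,0,-0.3],0],
    [[0,0,-1.0],0],
    [[0,0,-1.9],0],
    [[0,0,-2.7],0],
    [[0,0,-2.8],0],
    [[0,0,-2.8],0],
  ],
)

```text
time: 15.6
tool_pos: [0.5131, 0.2009, 0.2011]
tool_rot: [-3.141, 0.0, 1.656]
contact_force: [-0.2, -0.2, -1.9]
opening: 0.0166
grip_force: 40.0
```

Run:
```python
from h import *
s=robot.observe();print(s['contact_force'],s['torque'],s['opening'],s['grip_force'])
plan([.486,-.195,.2],np.pi/2-.014)
```

```text
[-0.21336398 -0.18414979 -1.89203714] [-0.14689739  0.0573059   0.00310129] 0.0165685463260882 39.989184737205505
at [0.5131 0.2009 0.2011] yaw 1.6556 shift [-6.536 -1.008  0.018] spin 0.0988 t 15.6
```

>>> step_arm(
  motion=[
    [[-0.6,-0.1,0],0.03],
    [[-1.4,-0.22,0],0.06],
    [[-2.2,-0.34,0],0.0988],
    [[-3.0,-0.46,0],0.0988],
    [[-3.8,-0.58,0],0.0988],
    [[-4.6,-0.7,0],0.0988],
    [[-5.4,-0.83,0],0.0988],
    [[-6.1,-0.94,0],0.0988],
    [[-6.536,-1.008,0.02],0.0988],
    [[-6.536,-1.008,0.02],0.0988],
  ],
)

```text
time: 16.85
tool_pos: [0.4852, -0.1961, 0.198]
tool_rot: [-3.138, -0.002, 1.554]
contact_force: [-0.1, -0.1, -1.2]
opening: 0.0167
grip_force: 40.0
```

>>> step_arm(
  motion=[
    [[0,0,0.4],0],
    [[0,0,1.0],0],
    [[0,0,1.5],0],
    [[0,0,1.76],0],
    [[0,0,1.76],0],
    [[0,0,1.76],0],
    [[0,0,1.76],0],
  ],
)

```text
time: 17.73
tool_pos: [0.4869, -0.1951, 0.0958]
tool_rot: [3.14, 0.001, 1.557]
contact_force: [1.2, -0.2, -1.4]
opening: 0.0168
grip_force: 40.0
```

Run:
```python
from h import *
import pickle
s=robot.observe();print(s['tool_pos'],s['tool_rot'])
d=cam('wrist');pickle.dump(d,open('w8.pkl','wb'))
q=cam('scene');pickle.dump(q,open('s8.pkl','wb'))
a=cv2.resize(d['pixels'][0:260,250:410,::-1],None,fx=2.3,fy=2.3,interpolation=cv2.INTER_CUBIC)
b=cv2.resize(q['pixels'][130:290,290:402,::-1],None,fx=598/160,fy=598/160,interpolation=cv2.INTER_CUBIC)
cv2.imwrite('pics/w8.png',np.hstack([a,b])); print(a.shape,b.shape)
y=s['tool_rot'][2];A=s['tool_pos']
ax=np.array([np.cos(y),np.sin(y),0])
for t in(.018,.06,.09,.122): print(t,proj(d,A+ax*t+[0,0,.0005]),proj(q,A+ax*t+[0,0,.0005]))
for Y in(-.0317,.0114,.0354): print(Y,proj(d,(.486,Y,.0945)),proj(q,(.486,Y,.0945)))
```

```text
[ 0.48693108 -0.19509402  0.09578288] [3.13969128e+00 9.34124638e-04 1.55687944e+00]
(598, 368, 3) (598, 419, 3)
0.018 [330.416505   272.18158234] [294.96019528 152.88682584]
0.06 [330.46795605 157.75253065] [306.03702288 164.79003906]
0.09 [330.50986274  64.55049825] [314.1364253  173.49369659]
0.122 [330.56032256 -47.67400839] [322.95385291 182.96894751]
-0.0317 [ 319.40225142 -211.62770099] [335.81365821 195.27381146]
0.0114 [ 315.97125765 -421.37322636] [348.55009318 208.55485265]
0.0354 [ 313.72292533 -558.81959792] [355.80430462 216.11925204]
```

View pics/w8.png

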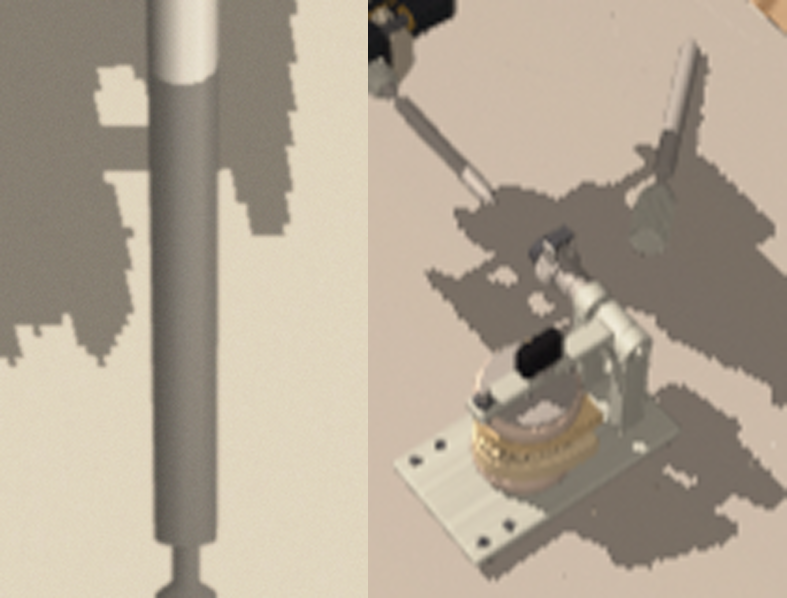

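The scene crop shows the pin nose at (492,200), within 0.5 px of its prediction. The cup is at (540,245), also as predicted, and the wrist crop shows the pin axis centred. Before inserting I'll check the hinge axis numerically.

Run:
```python
from h import *
import pickle
def cyl(d,x,y,r): 
    p=np.array([proj(d,(x+r*np.cos(t),y,.0945+r*np.sin(t))) for t in np.linspace(0,6.28,80)]);return p[:,0].mean().round(1),p[:,1].min().round(1),p[:,1].max().round(1)
for n in('w2','w6'):
    d=pickle.load(open(n+'.pkl','rb'));g=d['pixels'].astype(int).sum(2)
    for y,r,w in((-.028,.0095,'cup'),(.004,.009,'sleeve'),(.0177,.0105,'lugN'),(.0534,.0105,'lugF')):
        c=cyl(d,.486,y,r);u=int(round(c[0]));o=int(c[1])-8;print(n,w,c,'rows from',o,g[o:o+52,u].tolist())
for _ in range(3): print(robot.observe()['tool_pos'])
```

```text
w2 cup (np.float64(242.4), np.float64(173.4), np.float64(202.0)) rows from 165 [527, 522, 524, 517, 515, 516, 512, 459, 340, 194, 115, 116, 133, 133, 151, 164, 174, 182, 175, 189, 199, 215, 228, 237, 237, 231, 248, 253, 255, 249, 245, 246, 243, 231, 236, 238, 311, 433, 497, 525, 523, 519, 526, 519, 522, 522, 524, 526, 525, 523, 528, 522]
w2 sleeve (np.float64(290.1), np.float64(174.3), np.float64(201.3)) rows from 166 [583, 584, 587, 581, 580, 585, 582, 584, 569, 508, 384, 260, 213, 226, 231, 227, 241, 248, 260, 270, 279, 316, 395, 472, 493, 501, 511, 509, 515, 519, 516, 500, 481, 472, 469, 517, 559, 573, 582, 571, 574, 572, 576, 573, 578, 572, 575, 574, 571, 569, 570, 568]
w2 lugN (np.float64(310.5), np.float64(172.1), np.float64(203.6)) rows from 164 [568, 489, 340, 231, 234, 230, 237, 240, 238, 239, 245, 273, 297, 316, 335, 356, 393, 416, 449, 466, 487, 498, 527, 541, 552, 562, 573, 581, 585, 585, 588, 599, 603, 598, 606, 597, 588, 579, 549, 542, 547, 587, 598, 602, 598, 599, 597, 591, 595, 592, 595, 583]
w2 lugF (np.float64(363.7), np.float64(172.2), np.float64(203.7)) rows from 
[... 1043 characters left out ...]
 633, 634, 630, 610, 585, 517, 371, 284, 286, 302, 320, 346, 378, 406, 434, 460, 483, 504, 519, 535, 554, 564, 575, 592, 601, 605, 610, 620, 624, 624, 630, 631, 627, 630, 622, 613, 607, 583, 558, 537, 570, 628, 635, 631, 633, 634, 632, 635, 630]
w6 lugF (np.float64(358.4), np.float64(144.5), np.float64(178.4)) rows from 136 [371, 374, 356, 364, 370, 367, 359, 362, 353, 331, 302, 282, 281, 317, 333, 349, 366, 408, 438, 466, 490, 514, 532, 550, 568, 580, 581, 604, 605, 618, 624, 621, 631, 631, 631, 632, 625, 621, 621, 611, 599, 578, 551, 496, 416, 364, 364, 366, 353, 363, 367, 368]
[ 0.48668795 -0.19506185  0.09552954]
[ 0.48668795 -0.19506185  0.09552954]
[ 0.48668795 -0.19506185  0.09552954]
```

>>> step_arm(
  motion=[
    [[0,-0.06,0.02],0],
    [[0.2,-0.06,0.02],0],
    [[0.4,-0.06,0.02],0],
    [[0.55,-0.06,0.02],0],
    [[0.65,-0.06,0.02],0],
    [[0.72,-0.06,0.02],0],
    [[0.78,-0.06,0.02],0],
    [[0.78,-0.06,0.02],0],
  ],
)

```text
time: 18.82
tool_pos: [0.4834, -0.1479, 0.0935]
tool_rot: [3.141, -0.0, 1.557]
contact_force: [1.1, -0.6, -1.5]
opening: 0.0172
grip_force: 40.0
```

>>> step_arm(
  motion=[
    [[0.04,0.008,0],0],
    [[0.08,0.008,0],0],
    [[0.12,0.008,0],0],
    [[0.16,0.008,0],0],
    [[0.2,0.008,0],0],
    [[0.2,0.008,0],0],
  ],
)

```text
time: 19.58
tool_pos: [0.484, -0.1358, 0.0935]
tool_rot: [3.142, -0.0, 1.557]
contact_force: [1.4, -1.5, -0.9]
opening: 0.0166
grip_force: 40.0
```

>>> step_arm(
  motion=[
    [[0.04,0,0],0],
    [[0.08,0,0],0],
    [[0.12,0,0],0],
    [[0.16,0,0],0],
    [[0.2,0,0],0],
    [[0.2,0,0],0],
  ],
)

```text
time: 20.32
tool_pos: [0.4842, -0.1236, 0.0935]
tool_rot: [-3.141, -0.001, 1.557]
contact_force: [0.4, 0.0, -2.0]
opening: 0.017
grip_force: 40.0
```

>>> step_arm(
  motion=[
    [[0.05,0,0],0],
    [[0.1,0,0],0],
    [[0.15,0,0],0],
    [[0.2,0,0],0],
    [[0.25,0,0],0],
    [[0.3,0,0],0],
    [[0.3,0,0],0],
  ],
)

```text
time: 21.2
tool_pos: [0.4844, -0.1054, 0.0935]
tool_rot: [-3.141, -0.001, 1.557]
contact_force: [0.7, 0.4, -1.7]
opening: 0.017
grip_force: 40.0
```

>>> step_arm(
  motion=[
    [[0.03,0,0],0],
    [[0.06,0,0],0],
    [[0.1,0,0],0],
    [[0.13,0,0],0],
    [[0.16,0,0],0],
    [[0.2,0,0],0],
    [[0.2,0,0],0],
  ],
)

```text
time: 22.08
tool_pos: [0.4846, -0.0936, 0.0935]
tool_rot: [-3.142, -0.001, 1.557]
contact_force: [1.4, 0.4, -1.3]
opening: 0.0168
grip_force: 40.0
```

>>> step_arm(
  motion=[
    [[0.03,0,0],0],
    [[0.06,0,0],0],
    [[0.1,0,0],0],
    [[0.13,0,0],0],
    [[0.16,0,0],0],
    [[0.2,0,0],0],
    [[0.2,0,0],0],
  ],
)

```text
time: 22.95
tool_pos: [0.4848, -0.0816, 0.0935]
tool_rot: [3.142, -0.001, 1.557]
contact_force: [1.4, -0.9, -1.0]
opening: 0.0167
grip_force: 40.0
```

>>> step_arm(
  motion=[
    [[0.03,0,0],0],
    [[0.06,0,0],0],
    [[0.1,0,0],0],
    [[0.13,0,0],0],
    [[0.16,0,0],0],
    [[0.2,0,0],0],
    [[0.2,0,0],0],
  ],
)

```text
time: 23.82
tool_pos: [0.4849, -0.0696, 0.0935]
tool_rot: [-3.142, -0.001, 1.557]
contact_force: [1.9, -0.3, -1.1]
opening: 0.0171
grip_force: 40.0
```

Run:
```python
from h import *
import pickle
s=robot.observe();print({k:s[k] for k in s if k in('contact_force','torque','tool_pos','catch')},list(s))
d=cam('wrist');pickle.dump(d,open('w9.pkl','wb'))
for Y in(-.033,-.0317,-.03,-.0158,.0114): print(Y,proj(d,(.486,Y,.104)))
g=d['pixels'].astype(int).sum(2);print(g[60:290:3,331].tolist());print(g[60:290:3,345].tolist())
```

```text
{'tool_pos': array([ 0.48493956, -0.06958714,  0.09351393]), 'contact_force': array([ 1.91524716, -0.29279946, -1.13642171]), 'torque': array([-0.2732408 , -0.11490423, -0.05733739])} ['time', 'qpos', 'qvel', 'joint_efforts', 'tool_pos', 'tool_rot', 'contact_force', 'torque', 'grip_force', 'opening']
-0.033 [332.02852475 229.92206967]
-0.0317 [331.98034232 226.16978728]
-0.03 [331.91697718 221.23512836]
-0.0158 [331.37134392 178.74308404]
0.0114 [330.23744383  90.4388397 ]
[453, 462, 453, 457, 459, 458, 463, 474, 468, 473, 379, 368, 407, 409, 407, 401, 395, 406, 396, 390, 393, 397, 398, 398, 394, 394, 398, 391, 384, 391, 382, 348, 374, 377, 344, 230, 200, 193, 184, 192, 177, 184, 199, 200, 203, 175, 349, 390, 193, 185, 200, 186, 197, 187, 304, 395, 394, 391, 396, 385, 365, 371, 368, 370, 374, 374, 382, 384, 377, 380, 381, 382, 396, 468, 475, 438, 431]
[490, 484, 474, 478, 474, 472, 470, 457, 454, 471, 407, 364, 411, 409, 405, 414, 410, 410, 408, 403, 415, 397, 398, 401, 390, 390, 391, 395, 389, 395, 395, 375, 452, 393, 369, 229, 185, 198, 207, 197, 189, 196, 196, 192, 200, 174, 182, 191, 209, 209, 202, 195, 196, 206, 560, 608, 619, 626, 635, 657, 655, 661, 660, 653, 661, 659, 646, 616, 578, 366, 365, 375, 477, 478, 486, 472, 461]
```

>>> step_arm(
  motion=[
    [[0.04,0,0],0],
    [[0.08,0,0],0],
    [[0.12,0,0],0],
    [[0.16,0,0],0],
    [[0.2,0,0],0],
    [[0.23,0,0],0],
    [[0.26,0,0],0],
    [[0.26,0,0],0],
  ],
)

```text
time: 24.88
tool_pos: [0.4851, -0.0541, 0.0935]
tool_rot: [-3.141, -0.001, 1.557]
contact_force: [0.8, -0.5, -2.2]
opening: 0.017
grip_force: 40.0
```

Next come small steps, watching the push force.

>>> step_arm(
  motion=[
    [[0.02,0,0],0],
    [[0.04,0,0],0],
    [[0.06,0,0],0],
    [[0.07,0,0],0],
    [[0.07,0,0],0],
  ],
)

```text
time: 25.5
tool_pos: [0.4851, -0.0501, 0.0935]
tool_rot: [-3.141, -0.0, 1.557]
contact_force: [0.7, -2.4, -2.7]
opening: 0.0172
grip_force: 40.0
```

>>> step_arm(
  motion=[
    [[0.01,0,0],0],
    [[0.02,0,0],0],
    [[0.03,0,0],0],
    [[0.03,0,0],0],
  ],
)

```text
time: 26.0
tool_pos: [0.4852, -0.0493, 0.0935]
tool_rot: [-3.142, 0.001, 1.557]
contact_force: [-1.1, -6.7, -2.9]
opening: 0.0169
grip_force: 40.0
```

>>> step_arm(
  motion=[
    [[0.01,0,0],0],
    [[0.02,0,0],0],
    [[0.03,0,0],0],
    [[0.04,0,0],0],
    [[0.04,0,0],0],
    [[0.04,0,0],0],
  ],
)

```text
time: 26.75
tool_pos: [0.4852, -0.0472, 0.0935]
tool_rot: [-3.142, 0.002, 1.557]
contact_force: [-1.5, -8.8, -4.2]
opening: 0.0169
grip_force: 40.0
```

>>> step_arm(
  motion=[
    [[0.01,0,0],0],
    [[0.02,0,0],0],
    [[0.025,0,0],0],
    [[0.025,0,0],0],
    [[0.025,0,0],0],
  ],
)

```text
time: 27.38
tool_pos: [0.4853, -0.0458, 0.0935]
tool_rot: [-3.142, 0.002, 1.557]
contact_force: [-1.2, -10.5, -3.6]
opening: 0.0169
grip_force: 40.0
```

>>> step_arm(
  motion=[
    [[0.01,0,0],0],
    [[0.015,0,0],0],
    [[0.015,0,0],0],
    [[0.015,0,0],0],
  ],
)

```text
time: 27.88
tool_pos: [0.4853, -0.0448, 0.0936]
tool_rot: [-3.142, 0.002, 1.557]
contact_force: [-0.7, -9.4, -2.6]
opening: 0.0167
grip_force: 40.0
```

>>> step_arm(
  motion=[
    [[0.008,0,0],0],
    [[0.008,0,0],0],
    [[0.008,0,0],0],
  ],
)

```text
time: 28.25
tool_pos: [0.4853, -0.0444, 0.0936]
tool_rot: [-3.142, 0.002, 1.557]
contact_force: [-1.4, -10.3, -2.9]
opening: 0.0173
grip_force: 40.0
```

>>> step_arm(
  motion=[
    [[0.008,0,0],0],
    [[0.008,0,0],0],
    [[0.008,0,0],0],
  ],
)

```text
time: 28.62
tool_pos: [0.4853, -0.044, 0.0936]
tool_rot: [-3.142, 0.002, 1.557]
contact_force: [-0.7, -10.7, -3.3]
opening: 0.0171
grip_force: 40.0
```

>>> step_arm(
  motion=[
    [[0.008,0,0],0],
    [[0.008,0,0],0],
    [[0.008,0,0],0],
  ],
)

```text
time: 29.0
tool_pos: [0.4853, -0.0435, 0.0936]
tool_rot: [-3.142, 0.002, 1.557]
contact_force: [-0.4, -10.3, -2.6]
opening: 0.017
grip_force: 40.0
```

>>> step_arm(
  motion=[
    [[0.008,0,0],0],
    [[0.008,0,0],0],
    [[0.008,0,0],0],
  ],
)

```text
time: 29.38
tool_pos: [0.4853, -0.0434, 0.0936]
tool_rot: [-3.142, 0.003, 1.557]
contact_force: [-1.5, -10.9, -2.6]
opening: 0.0168
grip_force: 40.0
```

>>> step_arm(
  motion=[
    [[0.01,0,0],0],
    [[0.01,0,0],0],
    [[0.01,0,0],0],
  ],
)

```text
time: 29.75
tool_pos: [0.4853, -0.0433, 0.0936]
tool_rot: [3.142, 0.003, 1.557]
contact_force: [-1.7, -14.0, -3.1]
opening: 0.0165
grip_force: 40.0
```

>>> step_arm(
  motion=[
    [[-0.02,0,0],0],
    [[-0.04,0,0],0],
    [[-0.05,0,0],0],
    [[-0.05,0,0],0],
  ],
)

```text
time: 30.25
tool_pos: [0.4853, -0.0449, 0.0936]
tool_rot: [-3.142, 0.001, 1.557]
contact_force: [-0.4, -6.7, -3.2]
opening: 0.017
grip_force: 40.0
```

>>> step_arm(
  motion=[
    [[-0.015,0,0],0],
    [[-0.025,0,0],0],
    [[-0.025,0,0],0],
    [[-0.025,0,0],0],
  ],
)

```text
time: 30.75
tool_pos: [0.4853, -0.0454, 0.0935]
tool_rot: [-3.142, -0.0, 1.557]
contact_force: [0.4, -0.8, -1.1]
opening: 0.0173
grip_force: 40.0
```

The force fell to about zero within 0.5 mm of backing off, so the catch is holding. I'll release.

>>> step_arm(
  motion=[
    [[0,0,0],0],
    [[0,0,0],0],
    [[0,0,0],0],
    [[0,0,0],0],
    [[0,0,0],0],
    [[0,0,0],0],
  ],
  hand=100,
)

```text
time: 31.5
tool_pos: [0.4853, -0.0456, 0.0935]
tool_rot: [3.142, -0.0, 1.557]
contact_force: [0.2, 0.2, -0.0]
opening: 0.0559
grip_force: 0.0
```

>>> step_arm(
  motion=[
    [[-0.05,0,-0.3],0],
    [[-0.1,0,-0.9],0],
    [[-0.1,0,-1.6],0],
    [[-0.1,0,-2.2],0],
    [[-0.1,0,-2.2],0],
    [[-0.1,0,-2.2],0],
    [[-0.1,0,-2.2],0],
  ],
)

```text
time: 32.38
tool_pos: [0.4846, -0.0515, 0.2243]
tool_rot: [-3.139, -0.001, 1.557]
contact_force: [-0.1, 0.5, -0.7]
opening: 0.0561
grip_force: 0.0
```

Run:
```python
from h import *
import pickle
s=robot.observe();print(s['contact_force'],s['tool_pos'])
d=cam('scene');a=pickle.load(open('s8.pkl','rb'));g=d['pixels'].astype(int).sum(2)
t=cam('top');t0=pickle.load(open('ds0.pkl','rb'))['top']
w=cam('wrist');pickle.dump((d,t,w),open('fin.pkl','wb'));gw=w['pixels'].astype(int).sum(2)
# head location in wrist: expected shoulder y ~ -.0265..-.028
for Y in(-.0575,-.0275,.0775): print(Y,proj(w,(.4856+.014*(Y+.03),Y,.1035)))
c=int(proj(w,(.485,-.04,.1035))[0]);print(c,gw[0:330:4,c].tolist())
# changes against the start, by region
for n,(x0,y0,x1,y1) in dict(full=(285,165,325,200),sawn=(385,183,422,218),cup=(238,198,266,224),jar=(268,302,294,328)).items():
    print(n,np.abs(t['pixels'][y0:y1,x0:x1].astype(int)-t0['pixels'][y0:y1,x0:x1]).mean().round(1))
```

```text
[-0.10799949  0.45126548 -0.73124524] [ 0.484578   -0.05146044  0.22429478]
-0.0575 [331.74812592 246.19914608]
-0.0275 [331.80469277 202.81017059]
0.0775 [332.03102402  29.20526405]
331 [325, 333, 327, 337, 331, 332, 341, 338, 304, 316, 327, 337, 380, 537, 536, 350, 563, 601, 613, 635, 649, 454, 528, 639, 638, 644, 649, 648, 652, 655, 607, 446, 604, 614, 633, 652, 504, 528, 508, 378, 317, 323, 319, 297, 302, 222, 264, 271, 257, 256, 329, 589, 593, 522, 525, 519, 513, 522, 518, 520, 532, 623, 562, 562, 556, 569, 569, 573, 566, 569, 564, 569, 571, 570, 566, 563, 561, 572, 365, 155, 171, 174, 213]
full 9.8
sawn 10.2
cup 8.9
jar 33.0
```

Run:
```python
from h import *
import pickle
d,t,w=pickle.load(open('fin.pkl','rb'));ds=pickle.load(open('ds0.pkl','rb'))
for a in (ds['scene'],d):
    p=a['pixels'][225:275,400:445].astype(float);m=(p[...,0]-p[...,2])/p.sum(2)>.09
    print(np.argwhere(m).mean(0),m.sum())
print(robot.hand_in())
```

```text
[19.18431373 20.73333333] 255
[19.27756654 20.75285171] 263
the job is handed in; nothing more can be done
None
```

The articulator is assembled: the upper half is seated, and the pin is home and held by the catch. The arm had let go and drawn clear, the other things on the bench look unmoved, and I handed it in at about 32 s with no push reading above 14 N.

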